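# Find the key that opens the blade chest

### The arm

A 6-joint arm with a two-finger parallel gripper is mounted at the origin on the work surface. World frame = base frame: x ahead of the robot, y to its left, z up, the work surface at z = 0. Lengths are in m, angles in rad, forces in N, time in s.
With the tool pointing down it reaches from about 0.35 to 0.975 m from the base axis. Payload 4.9 kg.
Tool frame: the origin (TCP) lies on the front face of the gripper's body, between the roots of the fingers; the fingertips stand ctrl.finger_overhang ahead of it and the grasp point (between the pads) lies 54 mm ahead of it (ctrl.finger_overhang is the distance from the TCP to the fingertips, in m); z points along the fingers, y is the line along which they close (so a half turn about z gives the same grasp; the last joint's range is limited). The gripper opens to 85 mm and grips with 20 to 120 N. Pads are 22 mm wide; open, the fingers measure 114 mm over their backs; the gripper's body (76 mm by 85 mm) begins 54 mm behind the grasp point. The pads swing forward as they close: fully open they stand 13 mm farther back than shut.
Start: joints at [1.018, 0.053, 1.613, -0, 1.476, -0.119], TCP at [0.263, 0.567, 0.304] pointing down, gripper open.
Joint ranges: [-3.01, 3.01], [-1.01, 2.22], [0.06, 2.58], [-1.02, 4.17], [0.09, 2.62], [-3.14, 3.14]. Speed limits (rad/s): [2.57, 2.57, 3.14, 3.14, 3.14, 3.14].

### API

Orientations are given as a rotation vector (axis times angle).
In Python, from station import ctrl, vision gives the robot as it stands. The module is installed in compiled form; this text tells all that it offers.
- The arm moves only by the tool drive_tool, never from a script. Its argument "rows" is a list of rows, each a list of 2 entries, a list of its own where there are three numbers: the shift along the tool's x, y, z in m, then the turn about the tool's z in rad. A call has 1 to 10 rows; each row shifts and turns the commanded pose from where the row before left it, along the tool's axes as they then stand; what a row does not reach is not made up. A row lasts 1/10 s, in which the tool goes at most 50 mm and 8.59 degrees, less where a joint would pass 70% of its speed; a pose out of reach is approached as far as the arm can. A call with a gripper value outside its range is refused whole. "jaw" is the closure, from 0 (fully open) to 1 (shut), set as the call begins (left out, the last holds). The fingers move at their own pace and stop on an object; "grip_force" is the grip in N (left out, the last holds). Time passes only in rows, so rows that do not move let the fingers close. It gives the time, the measured TCP pose, the force, the opening and the grip force at its end, in the units of the state.
- ctrl.get_obs(): the state, without advancing time (a new reading comes with each control period).
- vision.get_image(name): name is "scene" or "side" or "wrist"; returns a dict with "image" (420x560x3 uint8, blue, green, red), "vertical_fov" (degrees; the focal length in pixels is half the picture's height over the tangent of half this angle, whatever the lens; pixels are square), "cx", "cy" (the principal point, pixels), "R" (3x3) and "t" (3): a world point X has camera coordinates R X + t. Camera axes: x right, y down, z forward; pixel columns grow to the right and rows downward; lengths in m; the calibration is good to about 2 mm. A picture is of the moment at which its call begins. There is no depth.
- ctrl.finish_job(): hands the job in; it is judged then, once.
The state is a dict: "t": time; "q": joint angles; "dq": joint speeds; "effort": joint torques, N m; "tool_pos": TCP position; "tool_rot": TCP orientation; "contact_force": force on the tool from outside, world axes, zero at the start; "wrist_torque": the same for the moment, N m; "opening": finger opening in m; "grip_force": force on a finger pad.
Only numpy, scipy, OpenCV 4.12 (cv2) and the standard library are available. Lean on these libraries where they do the work, as an engineer would, in place of code of your own. Each camera call takes 0.05 s, during which the arm holds its last target. There are 200 camera calls.

### The job

The red latch on the green blade chest is locked, and one of the three keys in the wooden stand works it: try them in the lock until one goes fully in and turns the latch anticlockwise all the way to its stop. Put that key in the green bin and leave the latch open; the other keys belong in the grey bin or in their stand. Leave everything else on the bench where it is.

Things in the scene. Friction and masses are not known exactly. Their poses are not given: they have to be found in the camera images.
- chest: Low green steel chest for saw blades, fixed, 200 (x) x 220 (y) x 90 mm high; origin at the centre of its underside. The lock is in the middle of its lid. Its x axis points away from the side with the keeper (the dark clip that the latch tongue sits in at the start, rising to 108 mm above the bench).
- keyhole (a point): Centre of the lock's mouth, level with the lid, 90 mm above the bench; axes as the chest's. A round bore 59 mm wide, 36 mm deep. Hidden wards stop a wrong key with its foot about 14 mm below the lid, where it turns nothing. The right key goes down until its foot is 36 mm below the lid. Which key is right changes from start to start and cannot be seen.
- driver (a point): Centre of the driver in the bore, top 20 mm below the lid; turns with the latch. Its 12 mm wide slot lies along this frame's y (the chest's y at latch 0): the key goes in with its y along the slot, either way round, and has 6 to 10 degrees of play. Turning the right key turns the latch; it can be drawn straight up at any latch angle.
- latch (a joint): Angle of the latch in rad: 0 locked, growing anticlockwise seen from above, stop at 1.25 (about 72 degrees). Stiff by friction (about 0.12 N m), stays where it is left. A brass ring (84 mm diameter, 7 mm above the lid) around the mouth with a red tongue.
- latch_tip (a point): Outer end of the red tongue, top face, 102 mm from the lock's axis and 97 mm above the bench; at latch angle 0 the tongue points along the chest's -x (towards the robot) and sits in the keeper; anticlockwise from above takes it towards the chest's -y.
- key_red: Red-bowed service key, 122 mm long, 120 g, upright in a slot of the stand. Origin: centre of its foot (lowest face), z up. Bit: steel plate 54 mm wide (y), 6 thick (x), 30 tall, with cuts, the same when turned by half a turn. Then a 12 mm round shank. From 78 to 122 mm above the foot the bow (grip), 12 mm thick along x, 44 wide along y: pinch it across x.
- key_yellow: Yellow-bowed service key, 122 mm long, 120 g, upright in a slot of the stand. Origin: centre of its foot (lowest face), z up. Bit: steel plate 54 mm wide (y), 6 thick (x), 30 tall, with cuts, the same when turned by half a turn. Then a 12 mm round shank. From 78 to 122 mm above the foot the bow (grip), 12 mm thick along x, 44 wide along y: pinch it across x.
- key_blue: Blue-bowed service key, 122 mm long, 120 g, upright in a slot of the stand. Origin: centre of its foot (lowest face), z up. Bit: steel plate 54 mm wide (y), 6 thick (x), 30 tall, with cuts, the same when turned by half a turn. Then a 12 mm round shank. From 78 to 122 mm above the foot the bow (grip), 12 mm thick along x, 44 wide along y: pinch it across x.
- stand: Brown wooden key stand, fixed, 80 (x) x 232 (y) x 45 mm high, origin at the centre of its underside. Three slots in a row, 72 mm apart along its y, 26 mm deep and 9 x 59 mm wide, long side along y; each holds a key, foot 19 mm above the bench.
- keep_bin: Green open bin for the key that works, fixed, 80 (x) x 100 (y) x 70 mm high, 4 mm walls and floor; origin at the centre of its underside. A key released just above its floor leans against a wall.
- reject_bin: Grey open bin for keys that do not work, fixed, 80 (x) x 196 (y) x 70 mm high, 4 mm walls and floor, a 4 mm divider across its middle (y = 0) makes two compartments with centres at y = -48 and +48 mm; origin at the centre of its underside.
- glue: Bystander: white glue bottle, 60 mm diameter, 170 tall; origin at its underside.
- screw_jar: Bystander: glass jar with steel lid, 70 mm diameter, 90 tall; origin at its underside.
- hammer: Bystander: hammer lying flat, 280 mm long; origin at its underside.
- sanding_block: Bystander: cork sanding block 70 x 110 x 35 mm; origin at its underside.
- offcut: Bystander: pale wood offcut 50 x 160 x 30 mm; origin at its underside.
Things that resemble listed ones, but are neither listed nor needed, are in the scene too. Leave any turquoise or white look-alike of the key_red alone.

How it is judged:
On the way, in this order (a step that is already met when the one before it is completed fails the run):
1. a key is fully down in the lock (foot at least 27 mm below the lid) with the latch still locked (below 0.5 rad) (((z of key_red in the frame of keyhole below -0.027 m and horizontal distance between key_red and keyhole below 0.01 m) or (z of key_yellow in the frame of keyhole below -0.027 m and horizontal distance between key_yellow and keyhole below 0.01 m) or (z of key_blue in the frame of keyhole below -0.027 m and horizontal distance between key_blue and keyhole below 0.01 m)) and value of joint latch below 0.5 rad), for 0.1 s.
2. with a key fully down in the lock the latch is turned to its stop (beyond 1.1 rad) (((z of key_red in the frame of keyhole below -0.027 m and horizontal distance between key_red and keyhole below 0.01 m) or (z of key_yellow in the frame of keyhole below -0.027 m and horizontal distance between key_yellow and keyhole below 0.01 m) or (z of key_blue in the frame of keyhole below -0.027 m and horizontal distance between key_blue and keyhole below 0.01 m)) and value of joint latch above 1.1 rad), for 0.1 s.
At the end, for the whole second after the job is handed in: The latch is open beyond 1.05 rad. One key, the one that turned it, is in the green bin; each other key is in the grey bin or in the stand (in a bin: foot inside the outline, under 45 mm above the bin's underside) (value of joint latch above 1.05 rad and (((x of key_red in the frame of keep_bin between -0.042 and 0.042 m and y of key_red in the frame of keep_bin between -0.052 and 0.052 m and z of key_red in the frame of keep_bin between -0.005 and 0.045 m) and ((x of key_yellow in the frame of reject_bin between -0.042 and 0.042 m and y of key_yellow in the frame of reject_bin between -0.1 and 0.1 m and z of key_yellow in the frame of reject_bin between -0.005 and 0.045 m) or (x of key_yellow in the frame of stand between -0.02 and 0.02 m and y of key_yellow in the frame of stand between -0.1 and 0.1 m and z of key_yellow in the frame of stand between 0.005 and 0.045 m)) and ((x of key_blue in the frame of reject_bin between -0.042 and 0.042 m and y of key_blue in the frame of reject_bin between -0.1 and 0.1 m and z of key_blue in the frame of reject_bin between -0.005 and 0.045 m) or (x of key_blue in the frame of stand between -0.02 and 0.02 m and y of key_blue in the frame of stand between -0.1 and 0.1 m and z of key_blue in the frame of stand between 0.005 and 0.045 m))) or ((x of key_yellow in the frame of keep_bin between -0.042 and 0.042 m and y of key_yellow in the frame of keep_bin between -0.052 and 0.052 m and z of key_yellow in the frame of keep_bin between -0.005 and 0.045 m) and ((x of key_red in the frame of reject_bin between -0.042 and 0.042 m and y of key_red in the frame of reject_bin between -0.1 and 0.1 m and z of key_red in the frame of reject_bin between -0.005 and 0.045 m) or (x of key_red in the frame of stand between -0.02 and 0.02 m and y of key_red in the frame of stand between -0.1 and 0.1 m and z of key_red in the frame of stand between 0.005 and 0.045 m)) and ((x of key_blue in the frame of reject_bin between -0.042 and 0.042 m and y of key_blue in the frame of reject_bin between -0.1 and 0.1 m and z of key_blue in the frame of reject_bin between -0.005 and 0.045 m) or (x of key_blue in the frame of stand between -0.02 and 0.02 m and y of key_blue in the frame of stand between -0.1 and 0.1 m and z of key_blue in the frame of stand between 0.005 and 0.045 m))) or ((x of key_blue in the frame of keep_bin between -0.042 and 0.042 m and y of key_blue in the frame of keep_bin between -0.052 and 0.052 m and z of key_blue in the frame of keep_bin between -0.005 and 0.045 m) and ((x of key_red in the frame of reject_bin between -0.042 and 0.042 m and y of key_red in the frame of reject_bin between -0.1 and 0.1 m and z of key_red in the frame of reject_bin between -0.005 and 0.045 m) or (x of key_red in the frame of stand between -0.02 and 0.02 m and y of key_red in the frame of stand between -0.1 and 0.1 m and z of key_red in the frame of stand between 0.005 and 0.045 m)) and ((x of key_yellow in the frame of reject_bin between -0.042 and 0.042 m and y of key_yellow in the frame of reject_bin between -0.1 and 0.1 m and z of key_yellow in the frame of reject_bin between -0.005 and 0.045 m) or (x of key_yellow in the frame of stand between -0.02 and 0.02 m and y of key_yellow in the frame of stand between -0.1 and 0.1 m and z of key_yellow in the frame of stand between 0.005 and 0.045 m))))); the robot touches nothing.
It fails at once if a bystander (glue bottle, screw jar, hammer, sanding block, offcut) is moved by more than 40 mm (distance of any of glue, screw_jar, hammer, sanding_block, offcut from where it was at the start of the episode above 0.04 m).
It also fails if it takes over 72 s, if anything falls off the work surface, if the arm or the gripper's body presses on something with over 40 N, if the wrist force passes 120 N, or if a joint passes its speed limit or range.

## Working session

There is one attempt and no reset: what is moved stays moved. The work goes in short steps, Python scripts to look and compute and a tool call to move; the robot and the scene stay as the last step left them, time stands still between calls to the robot, and variables do not carry over. Pictures are saved under pics/ and viewed, at most 10 in all, crops included, and the job is handed in when it is done.

Besides the shell and the picture viewer there is one more tool, called after "Request:" as name(argument=value, ...), one argument or row to a line, values as JSON. drive_tool: Moves the arm, as the interface text tells. Its arguments: {"type":"object","properties":{"rows":{"type":"array","items":{"type":"array"}},"jaw":{"type":"number"},"grip_force":{"type":"number"}},"required":["rows"]}

```bash
mkdir -p pics
cat > h.py <<'E'
import numpy as np,cv2
from station import ctrl,vision
def snap(n,f):
    d=vision.get_image(n); cv2.imwrite('pics/'+f,d['image']); np.savez('pics/'+f+'.npz',**d); return d
def ray(d,u,v,z):
    f=210/np.tan(np.radians(float(d['vertical_fov']))/2)
    R=d['R'];t=d['t'];c=-R.T@t
    r=R.T@np.array([(u-d['cx'])/f,(v-d['cy'])/f,1]); return c+r*(z-c[2])/r[2]
def proj(d,X):
    f=210/np.tan(np.radians(float(d['vertical_fov']))/2)
    p=d['R']@np.array(X)+d['t']; return np.array([d['cx']+f*p[0]/p[2],d['cy']+f*p[1]/p[2]])
E
python3 - <<'E'
from h import *
print(ctrl.get_obs(),ctrl.finger_overhang)
for n in ['scene','side']:
    d=snap(n,n+'1.png'); print(d['vertical_fov'],d['cx'],d['cy'],d['R'],d['t'],-d['R'].T@d['t'])
a=[cv2.imread('pics/%s1.png'%n) for n in ['scene','side']]
E
```

```text
{'t': 0.0, 'q': array([ 1.01796078e+00,  5.33659236e-02,  1.61430762e+00,  2.67109691e-05,
        1.47599963e+00, -1.18970761e-01]), 'dq': array([-0.0009905 , -0.00175139, -0.00090003,  0.00069014,  0.0001856 ,
        0.00103269]), 'effort': array([ 8.88359336e-04, -3.93710303e+01, -3.70160866e+01, -1.35080331e-04,
        7.36505346e-03,  8.14101895e-06]), 'tool_pos': array([0.26246299, 0.56669268, 0.30264911]), 'tool_rot': array([-0.67603107, -3.06726439,  0.00307097]), 'contact_force': array([-0.00293849, -0.37205844, -0.26827056]), 'wrist_torque': array([ 0.00400314, -0.01656895, -0.03014988]), 'grip_force': 0.0, 'opening': 0.08491812155647327} 0.0726
54.67179258652628 281.7318300703237 201.51304753924433 [[-0.81355195  0.58109378  0.02152294]
 [ 0.29080342  0.4386297  -0.85031604]
 [-0.50355396 -0.68551733 -0.5258321 ]] [ 0.36657366 -0.11837905  1.45905358] [1.06736396 0.8391174  0.65866786]
44.40997965743682 276.26606778549524 205.73315125843828 [[-0.80577073 -0.59222698  0.00085472]
 [-0.3414573   0.46339898 -0.81772141]
 [ 0.48388061 -0.65918783 -0.57561356]] [0.50012909 0.21068083 1.32796934] [-0.16765073  1.07394188  0.93624791]
```

View pics/scene1.png

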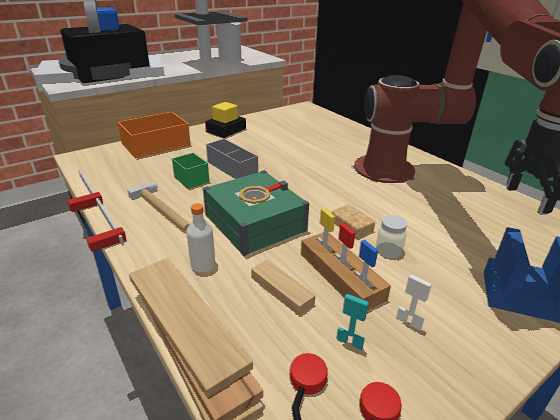

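View pics/side1.png

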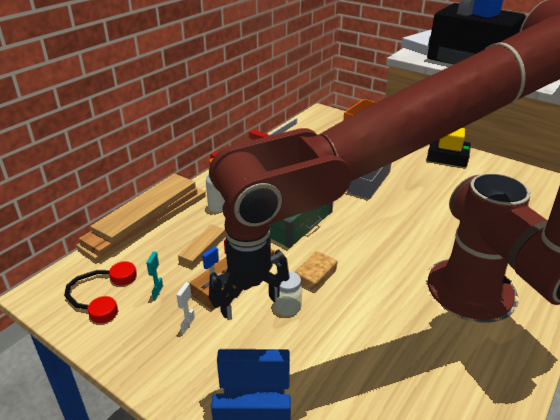

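Scene: chest lid around (255,200), ring centre (254,194), keys yellow (327,220), red (347,236), blue (369,253), stand (345,268), green bin (190,170), grey bin (232,158). In the side view the arm hides most of it. I'll zoom in on the scene picture.

Run:
```python
import cv2
a=cv2.imread('pics/scene1.png')
c=cv2.resize(a[135:310,165:395],None,fx=3.4,fy=3.4,interpolation=cv2.INTER_CUBIC)
for i in range(170,395,20): cv2.putText(c,str(i),(int((i-165)*3.4),10),0,.35,(0,0,255),1);cv2.line(c,(int((i+.5-165)*3.4),12),(int((i+.5-165)*3.4),18),(0,0,255),1)
for i in range(140,310,20): cv2.putText(c,str(i),(0,int((i-135)*3.4)),0,.35,(0,0,255),1)
cv2.imwrite('pics/c1.png',c)
```

```text
(no output)
```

View pics/c1.png

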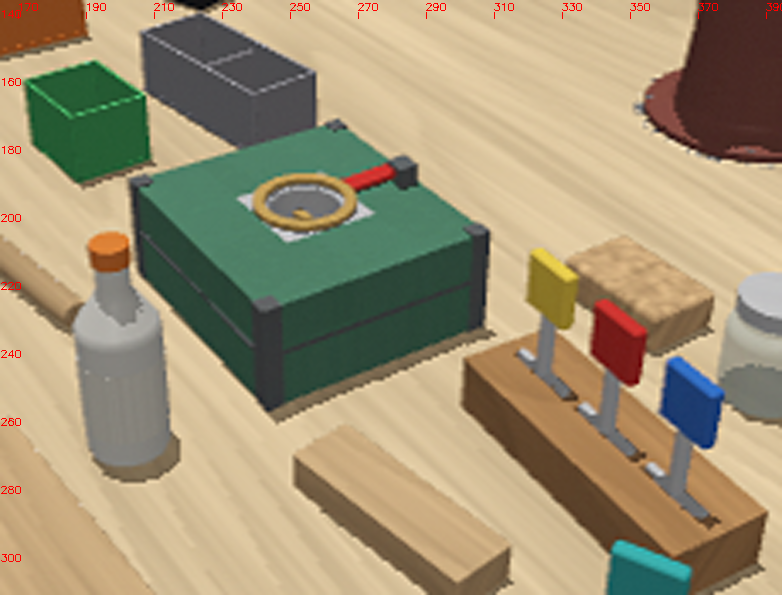

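```bash
cat > fit.py <<'E'
from h import *
from scipy.optimize import least_squares
d=dict(np.load('pics/scene1.png.npz'))
P=lambda l:np.array([[165+x/3.4-.35,135+y/3.4-.35] for x,y in l])
def fit(name,sx,sy,z,px):
    px=P(px); w=np.array([ray(d,u,v,z)[:2] for u,v in px]); c0=w.mean(0)
    L=np.array([[-1,1],[1,1],[1,-1],[-1,-1]])*[sx/2,sy/2]
    best=None
    for a0 in np.arange(-3,3.2,.5):
        for f in (1,-1):
            T=lambda p:np.array([[p[0]+np.cos(p[2])*x-np.sin(p[2])*y,p[1]+np.sin(p[2])*x+np.cos(p[2])*y] for x,y in L])
            Lo=w if f==1 else w[::-1]
            s=least_squares(lambda p:(T(p)-Lo).ravel(),[*c0,a0])
            if best is None or s.cost<best[0]-1e-12: best=(s.cost,s.x)
    print(name,best[1].round(4),'deg',np.degrees(best[1][2]).round(1),'rms mm',1e3*np.sqrt(best[0]*2/8))
    return best[1]
if __name__=='__main__':
    fit('chest',.2,.22,.09,[(262,302),(480,228),(337,124),(137,182)])
    for n,l in dict(green=[(27,83),(95,62),(147,97),(80,117)],).items(): fit(n,.08,.1,.07,l)
    fit('grey',.08,.196,.07,[(141,33),(200,13),(315,72),(256,95)])
    fit('stand',.08,.232,.045,[(463,362),(546,330),(766,512),(680,558)])
    for n,p in dict(ring=(304,201)).items(): print(n,ray(d,*P([p])[0],.097))
    print('tip',ray(d,*P([(393,171)])[0],.097))
    for n,p in dict(Y=(553,288),R=(619,342),B=(692,402)).items(): print(n,ray(d,*P([p])[0],.119))
    print('keeper',ray(d,*P([(403,160)])[0],.108))
    print('glue',ray(d,*P([(130,455)])[0],0),'jar',ray(d,*P([(778,290)])[0],.09),'tip')
E
python3 fit.py
```

```text
chest [ 0.565   0.027  -3.1632] deg -181.2 rms mm 5.286345783027837
green [ 0.6057 -0.2972 -3.0452] deg -174.5 rms mm 3.189252195761506
grey [ 0.4524 -0.3    -3.0048] deg -172.2 rms mm 2.1248314143733205
stand [ 0.5163  0.3344 -3.1906] deg -182.8 rms mm 1.669383477272747
ring [0.56877733 0.03306761 0.097     ]
tip [0.48146417 0.03240602 0.097     ]
Y [0.50723    0.26065631 0.119     ]
R [0.51262837 0.33295991 0.119     ]
B [0.51815083 0.40449098 0.119     ]
keeper [0.47539139 0.03770319 0.108     ]
glue [0.77475077 0.125572   0.        ] jar [0.3402132  0.32412008 0.09      ] tip
```

```bash
cat >> h.py <<'E'
from scipy.spatial.transform import Rotation as Ro
import sys
def plan(x,y,z,yawdeg,o=None,step=.045):
    """rows to TCP x,y,z with tool y axis at world yaw (mod 180)"""
    o=o or ctrl.get_obs(); p=o['tool_pos']; M=Ro.from_rotvec(o['tool_rot']).as_matrix()
    yaw=np.degrees(np.arctan2(M[1,1],M[0,1])); dy=(yawdeg-yaw+90)%180-90
    D=np.array([x,y,z])-p; n=max(1,int(np.ceil(np.linalg.norm(D)/step)),int(np.ceil(abs(dy)/8)))
    print('pos',p.round(4),'yaw',yaw.round(2),'dyaw',round(dy,2),'F',o['contact_force'].round(1),'t',round(o['t'],2),'q',o['q'].round(2),'op',round(o['opening'],4))
    t=-np.radians(dy)/n; out=[]
    for i in range(n):
        a=Ro.from_euler('z',np.degrees(-t*i),degrees=True).as_matrix()@M
        s=a.T@(D/n); out.append([[round(float(v),4) for v in s],round(t,4)])
    print(n,str(out).replace(' ',''))
E
python3 - <<'E'
from h import *
plan(.50,.33,.30,-3.5)
E
```

```text
pos [0.2625 0.5667 0.3028] yaw 65.15 dyaw -68.65 F [ 0.2 -0.3 -0.1] t 0.1 q [ 1.02  0.05  1.61  0.    1.48 -0.12] op 0.0852
9 [[[-0.035,-0.0128,0.0003],np.float64(0.1331)],[[-0.0364,-0.008,0.0003],np.float64(0.1331)],[[-0.0371,-0.0031,0.0003],np.float64(0.1331)],[[-0.0372,0.0018,0.0003],np.float64(0.1331)],[[-0.0366,0.0068,0.0003],np.float64(0.1331)],[[-0.0354,0.0116,0.0003],np.float64(0.1331)],[[-0.0336,0.0162,0.0003],np.float64(0.1331)],[[-0.0311,0.0205,0.0003],np.float64(0.1331)],[[-0.0281,0.0244,0.0003],np.float64(0.1331)]]
```

Request:
drive_tool(
  rows=[
    [[-0.035, -0.013, 0], 0.133],
    [[-0.036, -0.008, 0], 0.133],
    [[-0.037, -0.003, 0], 0.133],
    [[-0.037, 0.002, 0], 0.133],
    [[-0.037, 0.007, 0], 0.133],
    [[-0.035, 0.012, 0], 0.133],
    [[-0.034, 0.016, 0], 0.133],
    [[-0.031, 0.02, 0], 0.133],
    [[-0.028, 0.024, 0], 0.133],
    [[0, 0, 0], 0],
  ],
  jaw=0,
)

```text
t: 1.1
tool_pos: [0.5018, 0.3281, 0.3032]
tool_rot: [2.293, 2.146, -0.002]
contact_force: [-0.6, 0.2, 1.1]
opening: 0.0855
grip_force: 0.0
```

```bash
sed -i 's/round(t,4)\]/round(float(t),4)]/' h.py
python3 - <<'E'
from h import *
d=snap('wrist','w1.png'); print(d['vertical_fov'],-d['R'].T@d['t'],d['R'])
plan(.50,.33,.30,-3.5)
E
```

```text
68.44073921956554 [0.50640513 0.40489521 0.37268077] [[ 9.97830831e-01 -6.58299463e-02  2.26124721e-04]
 [-6.28811924e-02 -9.52106641e-01  2.99230514e-01]
 [-1.94830338e-02 -2.98595651e-01 -9.54180826e-01]]
pos [0.5005 0.3295 0.3032] yaw -3.59 dyaw 0.09 F [-0.1 -0.3 -0.1] t 1.15 q [ 0.46 -0.01  1.67  0.    1.48  0.52] op 0.0852
1 [[[0.0005,-0.0005,0.0032],-0.0015]]
```

View pics/w1.png

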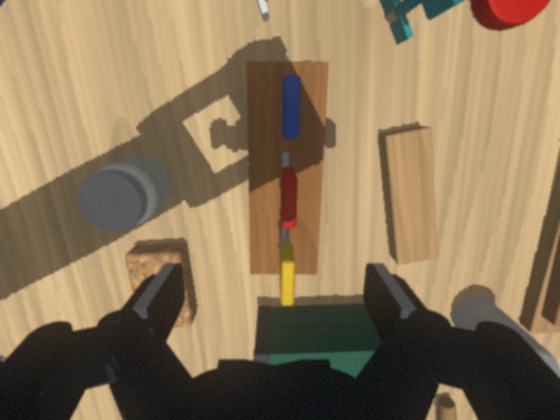

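Wrist: stand top corners (247,62),(328,62),(317,274),(250,274); bows blue (291,106), red (289,197), yellow (288,273); jar at left, clear of the stand, and offcut at right (410,195).

```bash
cat > keys.py <<'E'
from h import *
from scipy.optimize import least_squares
def hullmask(d,x,y,yaw,z0,z1,tx=.012,ty=.044):
    c,s=np.cos(yaw),np.sin(yaw)
    pts=[proj(d,[x+c*a-s*b,y+s*a+c*b,z]) for a in(-tx/2,tx/2) for b in(-ty/2,ty/2) for z in(z0,z1)]
    return cv2.convexHull(np.array(pts,np.float32))
def cen(h):
    m=cv2.moments(h); return np.array([m['m10']/m['m00'],m['m01']/m['m00']])
def masks(im):
    hsv=cv2.cvtColor(im,cv2.COLOR_BGR2HSV)
    r={}
    for n,lo,hi in [('blue',(108,150,50),(125,255,255)),('red',(0,190,50),(5,255,255)),('yellow',(24,150,70),(33,255,255))]:
        r[n]=cv2.inRange(hsv,lo,hi)
    return r
if __name__=='__main__':
    d=dict(np.load('pics/w1.png.npz')); ms=masks(d['image'])
    sc=[ray(d,u,v,.045)[:2] for u,v in [(247,62),(328,62),(317,274),(250,274)]]; print('stand corners',np.round(sc,4),'centre',np.mean(sc,0))
    e=(sc[0]+sc[1]-sc[2]-sc[3])/2; print('len',np.linalg.norm(e),'yaw',np.degrees(np.arctan2(-e[0],e[1])))
    res={}
    for n,m in ms.items():
        k,l,st,c=cv2.connectedComponentsWithStats(m); 
        cand=[i for i in range(1,k) if st[i,4]>150 and 270<c[i][0]<310]; i=max(cand,key=lambda i:st[i,4])
        g=ray(d,*c[i],.125)
        s=least_squares(lambda p:cen(hullmask(d,p[0],p[1],-.05,.097,.141))-c[i],g[:2]); res[n]=s.x
        print(n,c[i].round(1),st[i],s.x.round(4))
    v=res['blue']-res['yellow']; print('len',np.linalg.norm(v),'yaw',np.degrees(np.arctan2(-v[0],v[1])))
E
python3 keys.py; python3 -c "
from h import *
plan(.514,.333,.173,-3.7)"
```

```text
stand corners [[0.4837 0.4518]
 [0.562  0.4466]
 [0.5459 0.2164]
 [0.4662 0.2217]] centre [0.51445541 0.33409766]
len 0.23076202659948705 yaw -4.187826142558974
pos [0.5005 0.3295 0.3032] yaw -3.59 dyaw -0.11 F [-0.1 -0.3 -0.1] t 1.15 q [ 0.46 -0.01  1.67  0.    1.48  0.52] op 0.0852
3 [[[0.0015,0.0045,0.0434],0.0007],[[0.0015,0.0045,0.0434],0.0007],[[0.0015,0.0045,0.0434],0.0007]]Traceback (most recent call last):
  File "keys.py", line 22, in <module>
    cand=[i for i in range(1,k) if st[i,4]>150 and 270<c[i][0]<310]; i=max(cand,key=lambda i:st[i,4])
                                                                       ~~~^^^^^^^^^^^^^^^^^^^^^^^^^^^
ValueError: max() iterable argument is empty
```

```bash
python3 -c "
from h import *
plan(.5092,.2623,.250,-4.2)"
```

```text
pos [0.5005 0.3295 0.3032] yaw -3.59 dyaw -0.61 F [-0.1 -0.3 -0.1] t 1.15 q [ 0.46 -0.01  1.67  0.    1.48  0.52] op 0.0852
2 [[[-0.0332,0.0065,0.0266],0.0053],[[-0.0332,0.0067,0.0266],0.0053]]
```

Request:
drive_tool(
  rows=[
    [[-0.033, 0.0065, 0.0266], 0.0053],
    [[-0.033, 0.0067, 0.0266], 0.0053],
    [[0, 0, 0], 0],
    [[0, 0, 0], 0],
  ],
)

```text
t: 1.55
tool_pos: [0.5077, 0.2647, 0.2498]
tool_rot: [-2.297, -2.141, 0.002]
contact_force: [-0.0, -0.1, 0.9]
opening: 0.0858
grip_force: 0.0
```

```bash
python3 -c "
from h import *
d=snap('wrist','w2.png')
plan(.5092,.2623,.173,-4.2)"
```

```text
pos [0.5083 0.2654 0.2512] yaw -3.96 dyaw -0.24 F [ 1.1 -0.1  0.6] t 1.6 q [ 0.35 -0.03  1.79  0.    1.39  0.42] op 0.0854
2 [[[-0.0015,0.0006,0.0391],0.0021],[[-0.0015,0.0006,0.0391],0.0021]]
```

View pics/w2.png

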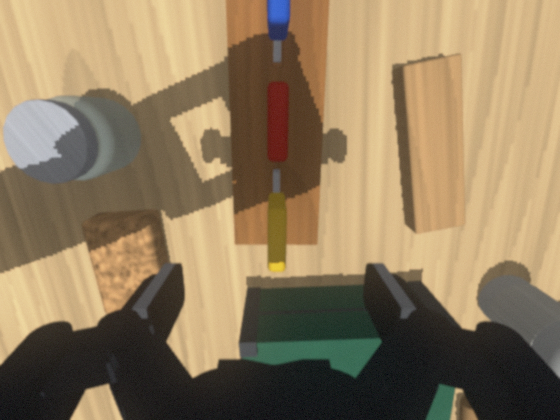

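Wrist: yellow bow at (277,195)–(277,271), red at (278,83)–(278,160), midway between the fingers. I'll check this against the predicted projection.

```bash
python3 -c "
from h import *
d=dict(np.load('pics/w2.png.npz'))
yaw=np.radians(-4.2);c,s=np.cos(yaw),np.sin(yaw)
for n,x,y in [('Y',.5092,.2623),('R',.5145,.334)]:
  for b in(.022,-.022):
    print(n,b,[proj(d,[x+c*a-s*b,y+s*a+c*b,.141]).round(1).tolist() for a in (-.006,.006)])
im=cv2.cvtColor(d['image'],cv2.COLOR_BGR2HSV)
for r in (100,120,140,210,230,250): 
  row=im[r,255:300]; print(r,[255+i for i in range(45) if row[i,1]>175 ][:1],[255+i for i in range(45) if row[i,1]>175 ][-1:])
"
```

```text
Y 0.022 [[267.7, 210.1], [287.4, 210.1]]
Y -0.022 [[267.8, 274.6], [286.3, 274.7]]
R 0.022 [[267.5, 82.6], [289.8, 82.7]]
R -0.022 [[267.6, 164.2], [288.3, 164.3]]
100 [267] [287]
120 [268] [287]
140 [267] [286]
210 [269] [285]
230 [269] [283]
250 [272] [283]
```

Request:
drive_tool(
  rows=[
    [[-0.0003, 0.0005, 0.039], 0.002],
    [[-0.0003, 0.0005, 0.039], 0.002],
    [[0, 0, 0], 0],
    [[0, 0, 0], 0],
  ],
)

```text
t: 2.0
tool_pos: [0.5095, 0.2648, 0.1737]
tool_rot: [-2.301, -2.139, -0.001]
contact_force: [1.0, -0.6, 1.0]
opening: 0.0857
grip_force: 0.0
```

Request:
drive_tool(
  rows=[
    [[0, 0, 0], 0],
    [[0, 0, 0], 0],
    [[0, 0, 0], 0],
    [[0, 0, 0], 0],
    [[0, 0, 0], 0],
    [[0, 0, 0], 0],
  ],
  jaw=1,
  grip_force=70,
)

```text
t: 2.6
tool_pos: [0.5097, 0.2637, 0.1733]
tool_rot: [2.303, 2.137, 0.001]
contact_force: [-0.5, -0.4, 3.1]
opening: 0.0111
grip_force: 68.5
```

```bash
python3 -c "
from h import *
plan(.5095,.264,.283,-4.2)
o=ctrl.get_obs(); o['tool_pos'][2]=.283
plan(.567,-.04,.283,-1,o)"
```

```text
pos [0.5097 0.2637 0.1733] yaw -4.28 dyaw 0.08 F [-0.5 -0.4  3.1] t 2.6 q [0.35 0.05 1.84 0.   1.25 0.42] op 0.0111
3 [[[0.0001,-0.0001,-0.0366],-0.0005],[[0.0001,-0.0001,-0.0366],-0.0005],[[0.0001,-0.0001,-0.0366],-0.0005]]
pos [0.5097 0.2637 0.283 ] yaw -4.28 dyaw 3.28 F [-0.5 -0.4  3.1] t 2.6 q [0.35 0.05 1.84 0.   1.25 0.42] op 0.0111
7 [[[-0.0427,0.0114,-0.0],-0.0082],[[-0.0427,0.0111,-0.0],-0.0082],[[-0.0428,0.0107,-0.0],-0.0082],[[-0.0429,0.0104,-0.0],-0.0082],[[-0.043,0.01,-0.0],-0.0082],[[-0.0431,0.0096,-0.0],-0.0082],[[-0.0432,0.0093,-0.0],-0.0082]]
```

Request:
drive_tool(
  rows=[
    [[0, 0, -0.0366], 0],
    [[0, 0, -0.0366], 0],
    [[0, 0, -0.0366], 0],
    [[0, 0, 0], 0],
  ],
)

```text
t: 3.0
tool_pos: [0.5118, 0.2644, 0.2892]
tool_rot: [2.3, 2.134, 0.016]
contact_force: [1.4, 0.4, -0.5]
opening: 0.0113
grip_force: 70.3
```

Request:
drive_tool(
  rows=[
    [[-0.043, 0.0115, 0], -0.008],
    [[-0.043, 0.011, 0], -0.008],
    [[-0.043, 0.0105, 0], -0.008],
    [[-0.043, 0.0105, 0], -0.008],
    [[-0.043, 0.01, 0], -0.008],
    [[-0.043, 0.0095, 0], -0.008],
    [[-0.043, 0.0095, 0], -0.008],
    [[0, 0, 0], 0],
    [[0, 0, 0], 0],
    [[0, 0, 0], 0],
  ],
)

```text
t: 4.0
tool_pos: [0.5662, -0.0399, 0.2813]
tool_rot: [-2.24, -2.2, 0.001]
contact_force: [0.2, -0.0, -1.3]
opening: 0.0113
grip_force: 70.2
```

```bash
python3 -c "
from h import *
d=snap('wrist','w3.png')
plan(.567,-.04,.283,-1)"
```

```text
pos [ 0.5662 -0.0395  0.2816] yaw -0.99 dyaw -0.01 F [ 0.1  1.  -2.1] t 4.05 q [-0.2  -0.07  1.77  0.    1.44 -0.18] op 0.011
1 [[[-0.0005,0.0008,-0.0014],0.0002]]
```

View pics/w3.png

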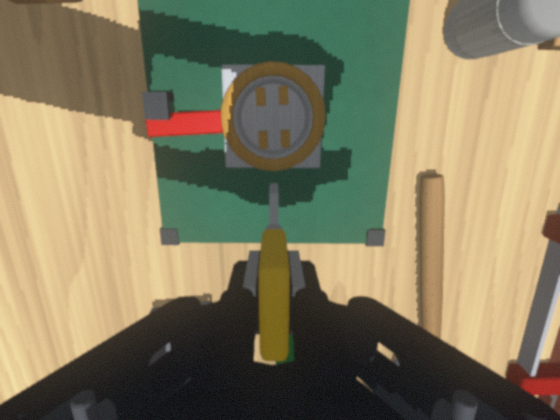

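Wrist: brass ring centred near (273,116), red tongue to (146,125), lid lower edge at row 243 from columns 162 to 383. The held yellow key's bow is at (274,290) and its bit at (274,185–225).

```bash
python3 -c "
from h import *
d=dict(np.load('pics/w3.png.npz'))
hsv=cv2.cvtColor(d['image'],cv2.COLOR_BGR2HSV)
m=cv2.inRange(hsv,(8,120,60),(28,255,255)); m[:,:205]=0;m[:50]=0;m[182:]=0;m[:,340:]=0
cs,_=cv2.findContours(m,cv2.RETR_EXTERNAL,cv2.CHAIN_APPROX_NONE); c=max(cs,key=cv2.contourArea)
c=cv2.convexHull(c); e=cv2.fitEllipse(c); print('ell',e,cv2.boundingRect(c))
u,v=e[0]; print('centre z.097',ray(d,u,v,.097))
x,y,w,h=cv2.boundingRect(c); print('diam',ray(d,x+w,v,.097)[0]-ray(d,x,v,.097)[0], ray(d,u,y,.097)[1]-ray(d,u,y+h,.097)[1])
g=d['image'][:,:,1].astype(int); 
for c0 in range(190,366,25):
  col=hsv[225:260,c0,0].astype(int); i=225+int(np.argmax(np.abs(np.diff(col)))); print(c0,i,ray(d,c0,i+.5,.09).round(4))
print('left edge',[(r,ray(d,u,r,.09).round(4).tolist()) for u,r in [(160,215),(141,30)]],'right',[ray(d,u,r,.09).round(4).tolist() for u,r in [(386,215),(406,30)]])
o=ctrl.get_obs();p=o['tool_pos'];M=Ro.from_rotvec(o['tool_rot']).as_matrix();print('tilt z',M[:,2])
for L in (.032,.054,.1547):
  q=p+M[:,2]*L
  for b in(0,.022,.027): print(L,b,proj(d,q-M[:,0]*b*-1).round(1),proj(d,q-M[:,0]*b).round(1))
for r in (190,205,215): print(r,d['image'][r,264:286].mean(1).astype(int))
for r in (240,270,300): 
  s=[i for i in range(240,310) if hsv[r,i,1]>150 and 18<hsv[r,i,0]<35]; print(r,s[0],s[-1])
"
```

```text
ell ((272.26324462890625, 115.66731262207031), (103.18202209472656, 107.01057434082031), 1.4523214101791382) (219, 62, 106, 108)
centre z.097 [0.56573524 0.03401961 0.097     ]
diam 0.08354431512026472 0.08182295140760196
190 241 [ 0.4882 -0.0753  0.09  ]
215 241 [ 0.5111 -0.0757  0.09  ]
240 241 [ 0.534 -0.076  0.09 ]
265 228 [ 0.5573 -0.0637  0.09  ]
290 255 [ 0.5798 -0.0909  0.09  ]
315 242 [ 0.6028 -0.0782  0.09  ]
340 242 [ 0.6257 -0.0786  0.09  ]
365 243 [ 0.6487 -0.08    0.09  ]
left edge [(215, [0.4639, -0.0492, 0.09]), (30, [0.4683, 0.0973, 0.09])] right [[0.6654, -0.0526, 0.09], [0.6672, 0.0938, 0.09]]
tilt z [-1.38140989e-03  5.77104729e-04 -9.99998879e-01]
0.032 0 [274.7 318.7] [274.7 318.7]
0.032 0.022 [274.8 267.7] [274.7 364.4]
0.032 0.027 [274.8 255.3] [274.7 374.1]
0.054 0 [274.6 287.7] [274.6 287.7]
0.054 0.022 [274.6 243.2] [274.5 328.3]
0.054 0.027 [274.6 232.5] [274.5 337. ]
0.1547 0 [274.2 216.1] [274.2 216.1]
0.1547 0.022 [274.2 188.2] [274.2 242.6]
0.1547 0.027 [274.2 181.6] [274.2 248.4]
190 [52 45 47 52 57 71 82 85 84 84 87 86 87 80 65 57 48 53 51 48 49 46]
205 [ 83  83  84  84  81  89  95  97 100  97 100  98  97  96  78  66  55  54
  54  49  57  55]
215 [ 96  95  98 100  98  97 102 100 101  99  97  97  99  99  97 101 100 100
 100  94  95  99]
240 263 284
270 259 288
300 259 289
```

```bash
python3 -c "
from h import *
plan(.5665,.0343,.262,-1.3)"
```

```text
pos [ 0.5662 -0.0395  0.2816] yaw -0.99 dyaw -0.31 F [ 0.1  1.  -2.1] t 4.05 q [-0.2  -0.07  1.77  0.    1.44 -0.18] op 0.011
2 [[[0.0369,-0.0005,0.0098],0.0027],[[0.0369,-0.0006,0.0098],0.0027]]
```

Request:
drive_tool(
  rows=[
    [[0.0369, -0.0005, 0.005], 0.003],
    [[0.0369, -0.0005, 0.015], 0.002],
    [[0, 0, 0], 0],
    [[0, 0, 0], 0],
    [[0, 0, 0], 0],
  ],
)

```text
t: 4.55
tool_pos: [0.5672, 0.0333, 0.2629]
tool_rot: [2.246, 2.196, 0.0]
contact_force: [0.9, -0.2, -0.8]
opening: 0.0111
grip_force: 70.1
```

```bash
python3 -c "
from h import *
plan(.5665,.0343,.243,-1.3)"
```

```text
pos [0.5672 0.0333 0.2629] yaw -1.3 dyaw 0.0 F [ 0.9 -0.2 -0.8] t 4.55 q [-0.07 -0.05  1.79 -0.    1.41 -0.05] op 0.0111
1 [[[0.001,-0.0007,0.0199],-0.0]]
```

Request:
drive_tool(
  rows=[
    [[0.001, -0.0005, 0.005], 0],
    [[0, 0, 0.007], 0],
    [[0, 0, 0.007], 0],
    [[0, 0, 0], 0],
    [[0, 0, 0], 0],
  ],
)

```text
t: 5.05
tool_pos: [0.5665, 0.0339, 0.2429]
tool_rot: [-2.247, -2.194, 0.001]
contact_force: [-0.2, 0.3, -1.5]
opening: 0.0115
grip_force: 70.1
```

Request:
drive_tool(
  rows=[
    [[0, 0, 0.004], 0],
    [[0, 0, 0.004], 0],
    [[0, 0, 0.003], 0],
    [[0, 0, 0.003], 0],
    [[0, 0, 0.002], 0],
    [[0, 0, 0], 0],
  ],
)

```text
t: 5.65
tool_pos: [0.5665, 0.0342, 0.227]
tool_rot: [-2.247, -2.195, 0.001]
contact_force: [-0.4, -0.8, -0.8]
opening: 0.0113
grip_force: 70.1
```

Request:
drive_tool(
  rows=[
    [[0, 0, 0.002], 0],
    [[0, 0, 0.002], 0],
    [[0, 0, 0.002], 0],
    [[0, 0, 0.002], 0],
    [[0, 0, 0], 0],
  ],
)

```text
t: 6.15
tool_pos: [0.5665, 0.0342, 0.219]
tool_rot: [-2.247, -2.195, 0.001]
contact_force: [0.1, 0.0, -1.6]
opening: 0.0111
grip_force: 70.1
```

Request:
drive_tool(
  rows=[
    [[0, 0, 0.002], 0],
    [[0, 0, 0.002], 0],
    [[0, 0, 0.002], 0],
    [[0, 0, 0.001], 0],
    [[0, 0, 0], 0],
    [[0, 0, 0], 0],
  ],
)

```text
t: 6.75
tool_pos: [0.5667, 0.0341, 0.2125]
tool_rot: [2.247, 2.195, -0.0]
contact_force: [0.6, 0.6, -1.4]
opening: 0.0112
grip_force: 70.1
```

Key went fully down with no resistance: yellow is the right one. Now turning anticlockwise.

Request:
drive_tool(
  rows=[
    [[0, 0, 0], -0.1],
    [[0, 0, 0], -0.1],
    [[0, 0, 0], -0.1],
    [[0, 0, 0], -0.1],
    [[0, 0, 0], -0.1],
    [[0, 0, 0], -0.1],
    [[0, 0, 0], -0.1],
    [[0, 0, 0], -0.1],
    [[0, 0, 0], 0],
  ],
)

```text
t: 7.65
tool_pos: [0.5657, 0.0338, 0.2124]
tool_rot: [-1.213, -2.895, 0.004]
contact_force: [-4.0, -1.4, 0.5]
opening: 0.0111
grip_force: 70.6
```

```bash
python3 -c "
from h import *
o=ctrl.get_obs();print(o['wrist_torque'],o['contact_force'],o['q'])"
```

```text
[-0.40098503  1.08546916 -0.15878552] [-4.04455434 -1.38498354  0.47161628] [-7.11692565e-02 -9.48361600e-03  1.83282540e+00 -1.43767154e-03
  1.32189131e+00 -8.47816337e-01]
```

Request:
drive_tool(
  rows=[
    [[0, 0, 0], -0.1],
    [[0, 0, 0], -0.1],
    [[0, 0, 0], -0.1],
    [[0, 0, 0], -0.1],
    [[0, 0, 0], -0.08],
    [[0, 0, 0], 0],
    [[0, 0, 0], 0],
  ],
)

```text
t: 8.35
tool_pos: [0.5656, 0.0331, 0.212]
tool_rot: [-0.494, -3.099, 0.005]
contact_force: [-4.1, -3.3, 0.4]
opening: 0.0108
grip_force: 70.5
```

```bash
python3 -c "
from h import *
o=ctrl.get_obs();print(o['wrist_torque'],o['contact_force'])
plan(.566,.034,.2125,0)
d=snap('scene','s2.png');cv2.imwrite('pics/s2c.png',cv2.resize(d['image'][140:260,190:330],None,fx=4,fy=4))"
```

```text
[-0.95224948  1.12180485 -0.10265617] [-4.07931244 -3.28310734  0.44624033]
pos [0.5656 0.0331 0.212 ] yaw 71.89 dyaw -71.89 F [-4.1 -3.3  0.4] t 8.35 q [-0.07 -0.01  1.83 -0.    1.32 -1.33] op 0.0108
9 [[[-0.0,0.0001,-0.0001],0.1394],[[0.0,0.0001,-0.0001],0.1394],[[0.0,0.0001,-0.0001],0.1394],[[0.0,0.0001,-0.0001],0.1394],[[0.0001,0.0001,-0.0001],0.1394],[[0.0001,0.0001,-0.0001],0.1394],[[0.0001,0.0001,-0.0001],0.1394],[[0.0001,0.0001,-0.0001],0.1394],[[0.0001,0.0001,-0.0001],0.1394]]
```

View pics/s2c.png

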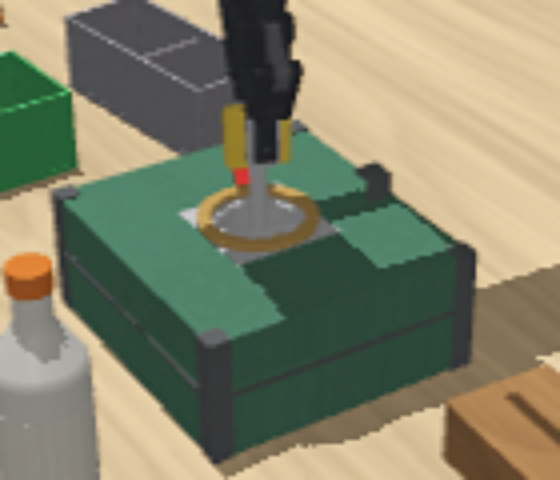

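The tongue has left the keeper and swung to crop (240,178), behind the key. It hasn't reached the stop yet by torque, so I'll keep turning.

Request:
drive_tool(
  rows=[
    [[0, 0, 0], -0.06],
    [[0, 0, 0], -0.06],
    [[0, 0, 0], 0],
    [[0, 0, 0], 0],
  ],
)

```text
t: 8.8
tool_pos: [0.5656, 0.0327, 0.2121]
tool_rot: [-0.31, -3.122, 0.006]
contact_force: [-4.9, -4.7, 0.7]
opening: 0.011
grip_force: 71.1
```

```bash
python3 -c "
from h import *
o=ctrl.get_obs();print(o['wrist_torque'],o['contact_force'])
plan(.566,.034,.2125,80)"
```

```text
[-1.19780432  1.13266984 -0.79089595] [-4.87182625 -4.69154375  0.65111658]
pos [0.5656 0.0327 0.2121] yaw 78.65 dyaw 1.35 F [-4.9 -4.7  0.7] t 8.8 q [-0.07 -0.01  1.83 -0.    1.32 -1.44] op 0.011
1 [[[-0.0001,0.0013,-0.0004],-0.0236]]
```

Torque rose to 0.8 N m, so the latch is at its stop. I'll relax the twist slightly and draw the key straight up.

Request:
drive_tool(
  rows=[
    [[0, 0, 0], 0.06],
    [[0, 0, 0], 0],
    [[0, 0, -0.01], 0],
    [[0, 0, -0.015], 0],
    [[0, 0, -0.02], 0],
    [[0, 0, -0.025], 0],
    [[0, 0, -0.025], 0],
    [[0, 0, 0], 0],
    [[0, 0, 0], 0],
  ],
)

```text
t: 9.7
tool_pos: [0.5673, 0.0346, 0.3092]
tool_rot: [0.397, 3.113, 0.002]
contact_force: [-0.9, -0.2, -1.9]
opening: 0.011
grip_force: 70.4
```

```bash
python3 -c "
from h import *
plan(.605,-.34,.30,5)"
```

```text
pos [0.5673 0.0346 0.3092] yaw 75.46 dyaw -70.46 F [-0.9 -0.2 -1.9] t 9.7 q [-0.07 -0.09  1.74  0.    1.48 -1.39] op 0.011
9 [[[-0.0145,-0.0392,0.001],0.1366],[[-0.0197,-0.0369,0.001],0.1366],[[-0.0246,-0.0339,0.001],0.1366],[[-0.0289,-0.0302,0.0011],0.1366],[[-0.0328,-0.026,0.0011],0.1366],[[-0.036,-0.0213,0.0011],0.1366],[[-0.0386,-0.0162,0.0011],0.1366],[[-0.0404,-0.0108,0.0011],0.1366],[[-0.0415,-0.0052,0.0012],0.1366]]
```

Request:
drive_tool(
  rows=[
    [[-0.0145, -0.039, 0.001], 0.137],
    [[-0.02, -0.037, 0.001], 0.137],
    [[-0.0245, -0.034, 0.001], 0.137],
    [[-0.029, -0.03, 0.001], 0.137],
    [[-0.033, -0.026, 0.001], 0.137],
    [[-0.036, -0.021, 0.001], 0.137],
    [[-0.0385, -0.016, 0.001], 0.137],
    [[-0.0405, -0.011, 0.001], 0.137],
    [[-0.0415, -0.005, 0.001], 0.137],
    [[0, 0, 0], 0],
  ],
)

```text
t: 10.7
tool_pos: [0.6034, -0.3446, 0.2953]
tool_rot: [-2.133, -2.304, 0.002]
contact_force: [-0.3, -0.3, -2.1]
opening: 0.011
grip_force: 70.3
```

Request:
drive_tool(
  rows=[
    [[0, 0, 0], 0],
    [[0, 0, 0], 0],
    [[0, 0, 0], 0],
  ],
)

```text
t: 11.0
tool_pos: [0.6045, -0.3389, 0.2981]
tool_rot: [-2.124, -2.314, -0.0]
contact_force: [0.5, -0.0, -1.1]
opening: 0.0109
grip_force: 70.3
```

```bash
python3 -c "
from h import *
snap('wrist','w4.png')
plan(.605,-.297,.30,5)"
```

```text
pos [ 0.6045 -0.339   0.2984] yaw 4.89 dyaw 0.11 F [-0.4  0.  -1.1] t 11.05 q [-0.62  0.21  1.45  0.    1.48 -0.7 ] op 0.0114
1 [[[0.0418,0.004,-0.0016],-0.0019]]
```

View pics/w4.png

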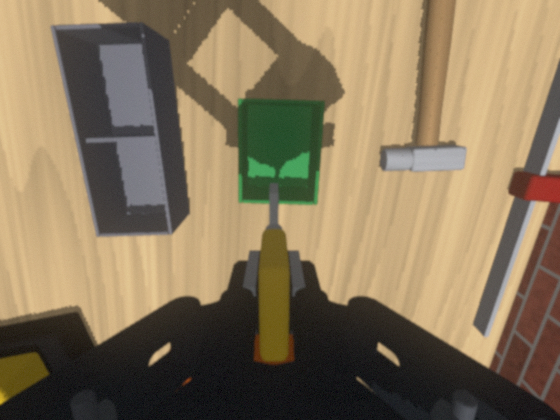

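Wrist: green bin rim corners (238,99),(325,101),(317,204),(239,202); held key's bit at (273,190); hammer at right, away from the bin.

```bash
python3 -c "
from h import *
d=dict(np.load('pics/w4.png.npz'))
w=np.array([ray(d,u,v,.07)[:2] for u,v in [(238,99),(325,101),(317,204),(239,202)]]);print(w.round(4),w.mean(0),np.linalg.norm(np.roll(w,-1,0)-w,axis=1))
c=w.mean(0);e=(w[0]+w[1]-w[2]-w[3]);print('yaw',np.degrees(np.arctan2(-e[0],e[1])))
plan(c[0],c[1],.215,np.degrees(np.arctan2(-e[0],e[1])))"
```

```text
[[ 0.5643 -0.2541]
 [ 0.6435 -0.249 ]
 [ 0.6487 -0.3469]
 [ 0.5704 -0.3516]] [ 0.60671353 -0.30040763] [0.07927825 0.09802219 0.0784236  0.0976265 ]
yaw 3.297666647499268
pos [ 0.6045 -0.339   0.2984] yaw 4.89 dyaw -1.59 F [-0.4  0.  -1.1] t 11.05 q [-0.62  0.21  1.45  0.    1.48 -0.7 ] op 0.0114
3 [[[0.0127,0.0018,0.0278],0.0093],[[0.0128,0.0017,0.0278],0.0093],[[0.0128,0.0016,0.0278],0.0093]]
```

Request:
drive_tool(
  rows=[
    [[0.0191, 0.0025, 0], 0.014],
    [[0.0191, 0.0025, 0], 0.014],
    [[0, 0, 0.03], 0],
    [[0, 0, 0.03], 0],
    [[0, 0, 0.03], 0],
    [[0, 0, 0.03], 0],
    [[0, 0, 0.008], 0],
    [[0, 0, 0], 0],
    [[0, 0, 0], 0],
  ],
)

```text
t: 11.95
tool_pos: [0.6073, -0.3021, 0.1725]
tool_rot: [2.157, 2.281, 0.001]
contact_force: [0.6, -0.2, -0.4]
opening: 0.0112
grip_force: 70.3
```

Request:
drive_tool(
  rows=[
    [[0, 0, 0.005], 0],
    [[0, 0, 0.004], 0],
    [[0, 0, 0], 0],
    [[0, 0, 0], 0],
  ],
)

```text
t: 12.35
tool_pos: [0.6064, -0.302, 0.1616]
tool_rot: [2.159, 2.282, 0.0]
contact_force: [0.0, -0.3, -0.6]
opening: 0.0114
grip_force: 70.3
```

Request:
drive_tool(
  rows=[
    [[0, 0, 0], 0],
    [[0, 0, 0], 0],
    [[0, 0, 0], 0],
    [[0, 0, 0], 0],
    [[0, 0, 0], 0],
    [[0, 0, 0], 0],
    [[0, 0, 0], 0],
    [[0, 0, 0], 0],
  ],
  jaw=0,
)

```text
t: 13.15
tool_pos: [0.6064, -0.3019, 0.1615]
tool_rot: [-2.159, -2.282, 0.0]
contact_force: [0.6, 0.2, -0.1]
opening: 0.0856
grip_force: 0.0
```

Request:
drive_tool(
  rows=[
    [[0, 0, -0.02], 0],
    [[0, 0, -0.03], 0],
    [[0, 0, -0.04], 0],
    [[0, 0, -0.04], 0],
    [[0, 0, -0.04], 0],
    [[-0.04, 0, -0.02], 0],
    [[-0.04, 0, 0], 0],
    [[0, 0, 0], 0],
    [[0, 0, 0], 0],
  ],
)

```text
t: 14.05
tool_pos: [0.6105, -0.3825, 0.3507]
tool_rot: [-2.16, -2.28, -0.0]
contact_force: [0.5, -0.9, -0.4]
opening: 0.0855
grip_force: 0.0
```

```bash
python3 -c "
from h import *
d=snap('scene','s3.png');w=snap('wrist','w5.png')
plan(.6,-.3,.3,0)
cv2.imwrite('pics/c3.png',np.hstack([cv2.resize(d['image'][120:270,150:330],(480,400)),w['image'][:400,:320]]))"
```

```text
pos [ 0.6108 -0.381   0.3507] yaw 3.2 dyaw -3.2 F [0.2 0.8 0.2] t 14.15 q [-0.66  0.25  1.32  0.    1.58 -0.72] op 0.0852
3 [[[0.0271,-0.0021,0.0169],0.0186],[[0.0271,-0.0026,0.0169],0.0186],[[0.0271,-0.0031,0.0169],0.0186]]
```

View pics/c3.png

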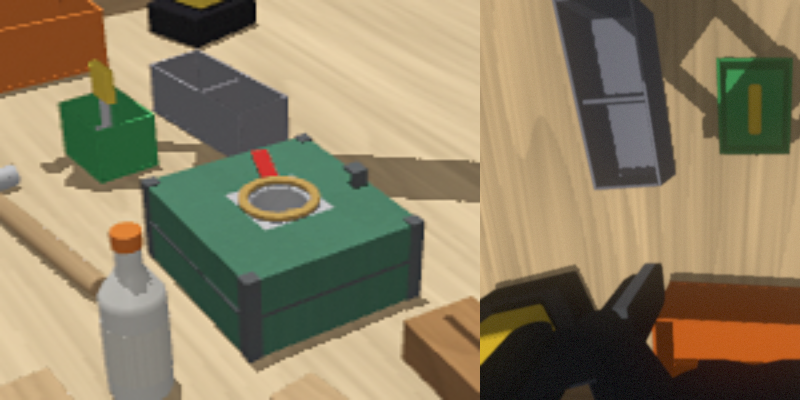

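The yellow key stands in the green bin (crop 103,90) and the red tongue is open at crop (262,152). I'll check the latch angle, then hand in.

```bash
python3 -c "
from h import *
d=dict(np.load('pics/s3.png.npz'))
p=ray(d,150+262*.375,120+151*.375,.097);v=p[:2]-[.566,.0338];print(p,np.hypot(*v),'open rad',np.arctan2(v[1],v[0])+np.pi+np.radians(1.3))
a=np.arctan2(v[1],v[0]);
o=ctrl.get_obs();print(o['contact_force'],o['t'])
import math
ang=(a-math.pi+np.radians(1.3))%(2*math.pi);print(ang)
if ang>1.12: print(ctrl.finish_job())"
```

```text
[ 0.5307302  -0.05891647  0.097     ] 0.09919829564429486 open rad 1.2299848290091446
[0.22847952 0.77177763 0.17282219] 14.15
1.2299848290091449
the job is handed in; nothing more can be done
None
```

The yellow key went fully in and turned the latch to its stop (I measured about 1.23 rad of 1.25), and it is now in the green bin; the red and blue keys were never moved from the stand, and I handed the job in at about 14 s.

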